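Register a printing block against two dowels and an end stop

ROBOT

A 7-joint arm with a two-finger parallel gripper is mounted at the origin on the work surface. World frame = base frame: x ahead of the robot, y to its left, z up, the work surface at z = 0. Lengths are in mm, angles in degrees, forces in N, time in s.
With the tool pointing down it reaches from about 425 to 875 mm from the base axis. Payload 8.4 kg.
Tool frame: the origin (TCP) lies at the very end of the fingers, on their centre line; the grasp point (between the pads) lies robot.tcp_to_grasp behind it (robot.tcp_to_grasp is the distance from the TCP to the grasp point, in mm); z points along the fingers, y is the line along which they close (so a half turn about z gives the same grasp; the last joint's range is limited). The gripper opens to 85 mm and grips with 20 to 120 N. Pads are 22 mm wide; open, the fingers measure 114 mm over their backs; the gripper's body (76 mm by 85 mm) begins 54 mm behind the grasp point. The pads swing forward as they close: fully open they stand 13 mm farther back than shut.
Start: joints at [64.79, 19.091, 2.286, 83.961, -0.768, 76.965, -3.352], TCP at [217.233, -612.596, 231.308] pointing down, gripper open.
Joint ranges: [-147.57, 147.57], [-21.85, 119.76], [-74.77, 79.35], [14.55, 137.4], [-85.83, 265.84], [4.83, 119.75], [-152.11, 152.11]. Speed limits (degrees/s): [127.2, 127.2, 159.86, 159.86, 180, 180, 180].

INTERFACE

Orientations are given as [roll, pitch, yaw] about the fixed x, y, z axes, in that order (R = Rz(yaw) Ry(pitch) Rx(roll)).
In Python, from workcell import robot gives the robot as it stands.
- The arm moves only by the shell command python3 -m inch 'ROWS' [FORCE]. ROWS is JSON, a list of rows, each a list of 7 numbers: the shift along the tool's x, y, z in mm, then the turn, a rotation vector about the tool's x, y, z in degrees, then the finger opening in mm, from 0 to 85.4. In form: [[x, y, z, wx, wy, wz, hand], ...]. A call has 1 to 8 rows; each row is the pose to reach, as a shift and turn from the pose commanded when the call began, along the tool's axes at that moment; what a row does not reach only later rows make up. A row lasts 1/8 s, in which the tool goes at most 62.5 mm and 10.7 degrees, less where a joint would pass 70% of its speed; a pose out of reach is approached as far as the arm can. A call with a gripper value outside its range is refused whole. The fingers move at their own pace and stop on an object; FORCE is the grip in N (left out, the last holds). Time passes only in rows, so rows that repeat a pose let the fingers close. It gives the time, the measured TCP pose, the force, the opening and the grip force at its end, in the units of the state.
- robot.observe(): the state, without advancing time (a new reading comes with each control period).
- robot.camera(name): name is "scene" or "top"; returns a dict with "frame" (400x640x3 uint8, red, green, blue), "intrinsics" (3x3 intrinsics, pixels), "extrinsics" (4x4, takes a point from camera to world coordinates). Camera axes: x right, y down, z forward; pixel columns grow to the right and rows downward; lengths in mm; the calibration is good to about 2 mm. A picture is of the moment at which its call begins. There is no depth.
- robot.hand_in(): hands the job in; it is judged then, once.
The state is a dict: "time_s": time; "joint_positions": joint angles; "qvel": joint speeds; "joint_torque": joint torques, N m; "tool_pos": TCP position; "ee_rot": TCP orientation; "force": force on the tool from outside, world axes, zero at the start; "torque": the same for the moment, N m; "finger_gap": finger opening in mm; "finger_force": force on a finger pad.
Only numpy, scipy, OpenCV 4.12 (cv2) and the standard library are available. Lean on these libraries where they do the work, as an engineer would, in place of code of your own. Each camera call takes 0.05 s, during which the arm holds its last target. There are 200 camera calls.

TASK

Pick up the long printing block and lay it flat, relief face up, on the plywood registration board. Push it gently until its long side bears squarely on both dowels, then slide it along the dowels until its end presses the end stop's button fully in, firmly against its solid backing; leave it lying fully home against both dowels and touching the button, and let go. The dowels and the stop are only lightly glued, so never push hard on them, and leave the small square block, the eraser and the ink jar where they are.

Things in the scene. Friction and masses are not known exactly. Their poses are not given: they have to be found in the camera images.
- block: The long printing block: a pale wooden mount 56 (x) x 170 (y) x 22 mm high with a dark metal relief plate 3 mm thick on top (25 mm high in all, 0.10 to 0.21 kg), loose on the table, to be gripped across its 56 mm width. Origin: centre of its underside; its y axis runs along its length. Either end may face the stop.
- board: The registration board: fixed plywood, 180 (x) x 320 (y) x 12 mm. Origin: centre of its underside; the upper face is 12 mm higher. Two dowels stand near its far (+x) long edge, the end stop at its +y end. The block's home: its length along the board's y axis, a long side on the dowels' near (-x) sides (block centre at x = +21 mm in the board's frame), its +y end on the stop's button.
- dowel_a: First locating dowel: an upright pale wooden pin 12 mm in diameter standing 30 mm above the board's upper face, at x = +55, y = -28 mm in the board's frame. Origin: centre of its foot, on the board's upper face. Rigid, lightly glued: it breaks off at 12 N.
- dowel_b: Second locating dowel: like the first, at x = +55, y = +68 mm in the board's frame. It breaks off at 12 N.
- stop: The end stop: a dark wooden bar 56 (x) x 20 (y) x 22 mm high, centred at x = +21, y = +125 to +142 mm in the board's frame. Origin: centre of its underside. On its -y face (10 mm away), at mid height, a black button 16 mm square juts out (pressed in) 3 to 23 mm on a set screw, not measured: the block butts on it. It gives 1.5 mm at 0.2 N, then is rigid. Comes off at 12 N.
- small_block: A bystander: a smaller, square printing block, 66 x 66 x 25 mm, made the same way. Origin: centre of its underside. It and the long block may lie in either place.
- eraser: A bystander: a white eraser 22 x 45 x 12 mm lying on the board's near corner at the stop's end, about x = -65, y = +128 mm in the board's frame. Origin: centre of its underside.
- ink_jar: A bystander: an ink jar 56 mm in diameter, 70 mm high, standing beyond the board on the table. Origin: centre of its underside.
Not all that is in view belongs to the job. What is shaped like the block but orange is not meant.

How it is judged:
By the outcome, as a careful person would: the job done as asked, in the order asked, and still so for the second after the job is handed in, with the robot touching nothing.
It also fails if it takes over 69 s, if anything falls off the work surface, if the arm or the gripper's body presses on something with over 40 N, if the wrist force passes 120 N, or if a joint passes its speed limit or range.

## Working session

There is one attempt and no reset: what is moved stays moved. The work goes in short steps, Python scripts to look and compute and a shell command to move; the robot and the scene stay as the last step left them, time stands still between calls to the robot, and variables do not carry over. Pictures are saved under pics/ and viewed, at most 10 in all, crops included, and the job is handed in when it is done.

```bash
ls; mkdir -p pics
python3 - <<'E'
from workcell import robot
import cv2
for n in("top","scene"):
    c=robot.camera(n);cv2.imwrite(f"pics/{n}0.png",c["frame"][:,:,::-1]);print(c["intrinsics"],c["extrinsics"])
print(robot.observe(),robot.tcp_to_grasp)
E
```

```text
pics
[[368.39703708   0.         312.83571687]
 [  0.         368.39703708 205.5879734 ]
 [  0.           0.           1.        ]] [[ 9.89661309e-03 -9.95680537e-01  9.23164452e-02  5.47115662e+02]
 [-9.99939139e-01 -1.03044042e-02 -3.94170190e-03 -1.34124022e+01]
 [ 4.87594182e-03 -9.22718173e-02 -9.95721917e-01  7.40576802e+02]
 [ 0.00000000e+00  0.00000000e+00  0.00000000e+00  1.00000000e+00]]
[[459.26285523   0.         318.56844953]
 [  0.         459.26285523 198.26099792]
 [  0.           0.           1.        ]] [[-6.39127555e-01  6.11991896e-01 -4.65813146e-01  9.68570677e+02]
 [ 7.69072186e-01  5.13770334e-01 -3.80221011e-01  3.14409150e+02]
 [ 6.62879801e-03 -6.01253660e-01 -7.99030723e-01  7.02831852e+02]
 [ 0.00000000e+00  0.00000000e+00  0.00000000e+00  1.00000000e+00]]
{'time_s': 0.1, 'joint_positions': array([64.79092534, 19.12618258,  2.28509461, 84.00783676, -0.76664175,
       76.96471585, -3.35289024]), 'qvel': array([-0.05530125, -0.02320785, -0.07400626, -0.11965827,  0.00831335,
       -0.03168056,  0.06310363]), 'joint_torque': array([ 2.26623633e-03, -6.60020542e+01,  1.36908062e+00, -4.06473899e+01,
        1.69394771e-02,  9.00510990e-03, -1.01494962e-06]), 'tool_pos': array([ 217.06807284, -612.23616976,  230.51180724]), 'ee_rot': array([-1.79916764e+02,  6.78056017e-03,  1.95230944e+01]), 'force': array([ 0.80876659,  0.00647656, -0.14387717]), 'torque': array([ 0.01539677, -0.01247694, -0.0715534 ]), 'finger_force': 0.0, 'finger_gap': 85.16201671985147} 18.700000000000003
```

View pics/top0.png

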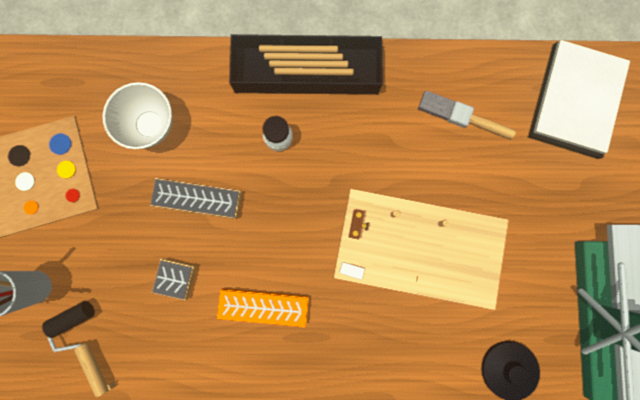

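View pics/scene0.png

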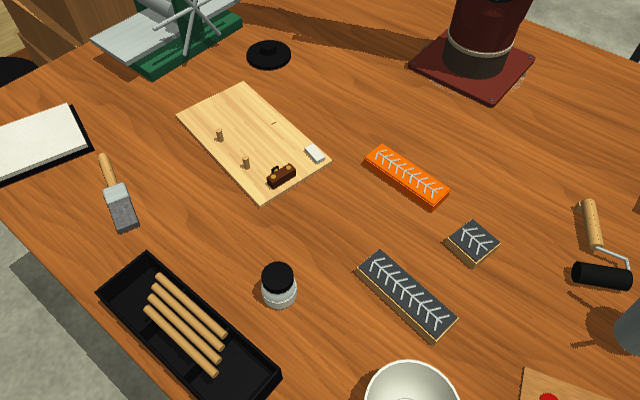

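Run:
```python
import cv2
a=cv2.imread("pics/top0.png")
cv2.imwrite("pics/c1.png",cv2.resize(a[180:320,325:515],None,fx=4,fy=4,interpolation=cv2.INTER_CUBIC))
cv2.imwrite("pics/c2.png",cv2.resize(a[165:230,140:250],None,fx=7,fy=7,interpolation=cv2.INTER_CUBIC))
```

```text
(no output)
```

View pics/c1.png

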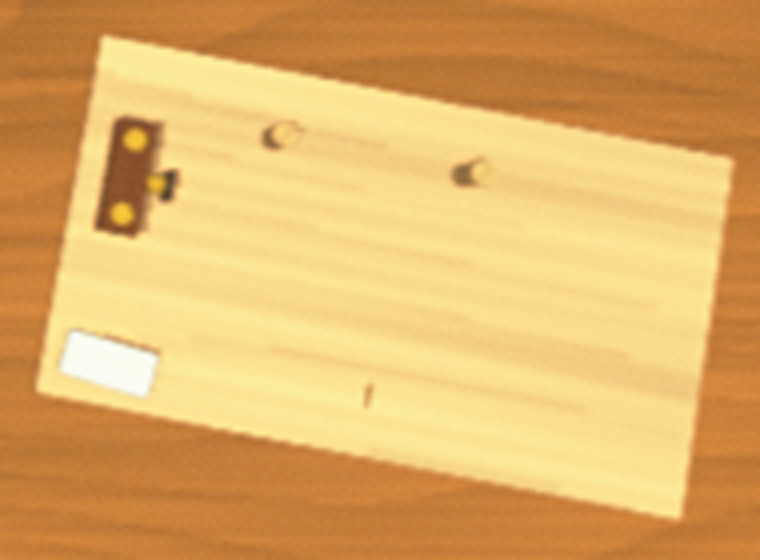

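View pics/c2.png

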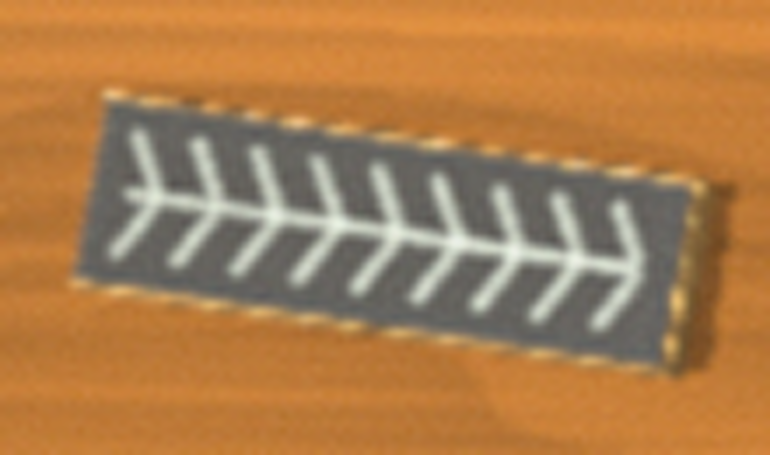

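```bash
cat > h.py <<'E'
import numpy as np
K=np.array([[368.397,0,312.8357],[0,368.397,205.588],[0,0,1]])
T=np.array([[9.89661309e-03,-9.95680537e-01,9.23164452e-02,547.115662],[-9.99939139e-01,-1.03044042e-02,-3.94170190e-03,-13.4124022],[4.87594182e-03,-9.22718173e-02,-9.95721917e-01,740.576802]])
def px(u,v,z):
    d=T[:,:3]@np.linalg.inv(K)@[u,v,1]; return (T[:,3]+d*(z-T[2,3])/d[2])[:2]
def crop(pts,s,u0,v0,z): return np.array([px((a+.5)/s-.5+u0,(b+.5)/s-.5+v0,z) for a,b in pts])
def rect(P):  # P: four corners; +y end far, order: (+x+y),(+x,-y),(-x,-y),(-x,+y)
    c=P.mean(0); yv=(P[0]+P[3]-P[1]-P[2])/2; xv=(P[0]+P[1]-P[2]-P[3])/2
    return c,np.linalg.norm(xv),np.linalg.norm(yv),np.degrees(np.arctan2(-yv[0],yv[1])),np.degrees(np.arctan2(xv[1],xv[0]))
E
python3 - <<'E'
from h import *
B=rect(crop([(104,36),(734,158),(682,520),(37,391)],4,325,180,12));print("board",B)
print("block",rect(crop([(107,97),(698,182),(670,368),(77,280)],7,140,165,25)))
th=np.radians((B[3]+B[4])/2);R=np.array([[np.cos(th),-np.sin(th)],[np.sin(th),np.cos(th)]])
for n,p,z in[("stoptop",[(115,117),(162,123),(140,236),(95,230)],34),("button tip",[(179,170),(173,202)],23),("dowel tops",[(287,133),(481,171)],42),("feet",[(270,140),(458,178)],12)]:
    P=crop(p,4,325,180,z);print(n,P.round(1).tolist(),((P-B[0])@R).round(1).tolist())
E
```

```text
board (array([ 532.79149257, -231.54646441]), np.float64(178.51845073178373), np.float64(318.3507844194991), np.float64(-10.545240922401147), np.float64(-10.45559509785856))
block (array([626.67823599, 213.9364839 ]), np.float64(52.177641137619986), np.float64(167.26336915880444), np.float64(-7.742512978060587), np.float64(-6.64532899618174))
stoptop [[607.1, -94.3], [604.4, -117.0], [550.1, -106.3], [552.8, -84.8]] [[48.0, 148.5], [49.5, 125.7], [-5.8, 126.3], [-7.1, 148.0]]
button tip [[582.4, -126.8], [566.8, -123.8]] [[29.7, 112.0], [13.8, 112.1]]
dowel tops [[599.6, -175.3], [582.5, -267.3]] [[55.4, 67.5], [55.3, -26.1]]
feet [[598.3, -173.8], [580.4, -266.7]] [[53.9, 68.8], [53.2, -25.9]]
```

```bash
cat > go.py <<'E'
import sys,numpy as np
from scipy.spatial.transform import Rotation as Ro
from workcell import robot
def go(x,y,z,yaw):
    o=robot.observe(); R=Ro.from_euler('xyz',o["ee_rot"],degrees=True)
    print("shift",R.inv().apply(np.array([x,y,z])-o["tool_pos"]).round(2),"turn",(R.inv()*Ro.from_euler('xyz',[180,0,yaw],degrees=True)).as_rotvec(degrees=True).round(2),
     "at",o["tool_pos"].round(2),o["ee_rot"].round(2),"F",o["force"].round(2),"t",o["time_s"],"gap",round(o["finger_gap"],1))
if __name__=="__main__": go(*map(float,sys.argv[1:]))
E
python3 go.py 625.6 206 150 82.4; python3 -m inch '[[210,-45,0,0,0,-10,85],[210,-45,0,0,0,-20,85]]'; python3 go.py 625.6 206 150 82.4; python3 -c "
from workcell import robot;print(robot.observe()['joint_positions'])"
```

```text
shift [ 658.5  -634.55   81.36] turn [-8.000e-02 -4.000e-02 -6.288e+01] at [ 217.07 -612.24  230.51] [-1.7992e+02  1.0000e-02  1.9520e+01] F [ 0.81  0.01 -0.14] t 0.1 gap 85.2
time_s: 0.35
tool_pos: [324.2, -546.4, 230.8]
ee_rot: [-180.0, -0.0, 39.7]
force: [0.2, -0.4, -0.1]
finger_gap: 85.0
finger_force: 0.0
shift [ 712.7  -385.85   81.12] turn [-3.000e-02 -2.000e-02 -4.266e+01] at [ 324.23 -546.36  230.85] [-179.96   -0.     39.74] F [ 0.2  -0.41 -0.07] t 0.35 gap 85.0
[58.42883533 17.59615293 -3.95454593 85.91317772  1.22873268 76.56884955
  4.10909373]
```

```bash
python3 -m inch '[[713,-386,60,0,0,-10,85],[713,-386,60,0,0,-20,85],[713,-386,60,0,0,-30,85],[713,-386,60,0,0,-40,85],[713,-386,60,0,0,-42.7,85],[713,-386,60,0,0,-42.7,85],[713,-386,60,0,0,-42.7,85],[713,-386,60,0,0,-42.7,85]]';python3 go.py 625.6 206 120 82.4
```

```text
time_s: 1.35
tool_pos: [511.1, -83.1, 194.2]
ee_rot: [180.0, 0.0, 82.2]
force: [0.4, 0.1, -0.2]
finger_gap: 85.1
finger_force: 0.0
shift [301.95  74.22  74.17] turn [ 0.    0.01 -0.2 ] at [511.1  -83.08 194.23] [1.80e+02 1.00e-02 8.22e+01] F [ 0.37  0.1  -0.19] t 1.35 gap 85.1
```

```bash
python3 -m inch '[[302,74,60,0,0,-0.2,85],[302,74,60,0,0,-0.2,85],[302,74,60,0,0,-0.2,85],[302,74,60,0,0,-0.2,85],[302,74,74,0,0,-0.2,85],[302,74,74,0,0,-0.2,85],[302,74,74,0,0,-0.2,85],[302,74,74,0,0,-0.2,85]]';python3 go.py 625.6 206 3 82.4
python3 - <<'E'
from workcell import robot
import cv2
f=robot.camera("scene")["frame"][:,:,::-1]
cv2.imwrite("pics/s1.png",cv2.resize(f[150:400,250:550],None,fx=2.4,fy=2.4,interpolation=cv2.INTER_CUBIC))
E
```

```text
time_s: 2.35
tool_pos: [625.4, 202.3, 121.0]
ee_rot: [180.0, 0.1, 82.3]
force: [-0.3, 0.3, 0.1]
finger_gap: 85.0
finger_force: 0.0
shift [  3.77  -0.42 117.96] turn [ 0.05  0.05 -0.1 ] at [625.43 202.33 120.96] [1.7995e+02 5.0000e-02 8.2300e+01] F [-0.33  0.32  0.1 ] t 2.35 gap 85.0
```

View pics/s1.png

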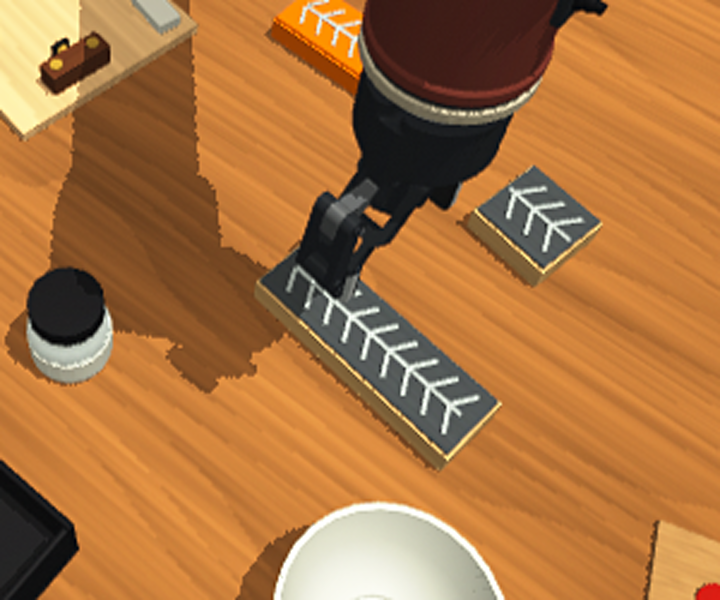

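The hand is above the block and aligned with it, with the finger at about (330,260) hiding the block's left part. The block is where I measured it. I'll descend now.

```bash
python3 -m inch '[[3.8,-0.4,50,0,0,-0.1,85],[3.8,-0.4,90,0,0,-0.1,85],[3.8,-0.4,100,0,0,-0.1,85],[3.8,-0.4,110,0,0,-0.1,85],[3.8,-0.4,114,0,0,-0.1,85],[3.8,-0.4,116,0,0,-0.1,85],[3.8,-0.4,117,0,0,-0.1,85],[3.8,-0.4,118,0,0,-0.1,85]]'; python3 -m inch '[[0,0,0,0,0,0,62],[0,0,0,0,0,0,62],[0,0,0,0,0,0,62],[0,0,0,0,0,0,62]]' 20; python3 go.py 625.6 206 2 82.4
```

```text
time_s: 3.4
tool_pos: [625.4, 208.3, 2.9]
ee_rot: [180.0, -0.0, 82.5]
force: [0.2, -0.6, -0.1]
finger_gap: 84.8
finger_force: 0.0
time_s: 3.9
tool_pos: [625.1, 208.2, 2.5]
ee_rot: [-180.0, -0.0, 82.5]
force: [0.1, -0.3, 0.5]
finger_gap: 62.1
finger_force: 0.0
shift [-2.07  0.75  0.45] turn [-0.   -0.    0.12] at [625.12 208.15   2.45] [-180.     -0.     82.52] F [ 0.08 -0.3   0.49] t 3.9 gap 62.1
```

```bash
python3 -m inch '[[0,0,0,0,0,0,50],[0,0,0,0,0,0,50],[0,0,0,0,0,0,50],[0,0,0,0,0,0,50]]' 40; python3 -m inch '[[0,0,-20,0,0,0,50],[0,0,-60,0,0,0,50],[0,0,-100,0,0,0,50],[0,0,-100,0,0,0,50],[0,0,-100,0,0,0,50]]'
python3 - <<'E'
import numpy as np
from go import go
b=np.array([532.8,-231.5]);t=np.radians(-10.5);R=np.array([[np.cos(t),-np.sin(t)],[np.sin(t),np.cos(t)]])
p=b+R@[11,14-6]; print(p)   # block centre at board (11,14), i.e. 10 mm off dowels, 14 off button
go(*p,100,79.5)
E
```

```text
time_s: 4.4
tool_pos: [625.3, 208.3, 2.7]
ee_rot: [180.0, -0.0, 82.5]
force: [-1.7, 0.3, 4.6]
finger_gap: 55.1
finger_force: 43.9
time_s: 5.03
tool_pos: [624.8, 207.8, 102.4]
ee_rot: [-180.0, 0.0, 82.5]
force: [0.5, 0.2, -2.5]
finger_gap: 55.0
finger_force: 43.3
[ 545.07368819 -225.63855152]
shift [-440.17  -22.65    2.6 ] turn [-0.01  0.02  3.02] at [624.81 207.84 102.41] [-1.7999e+02  2.0000e-02  8.2520e+01] F [ 0.53  0.15 -2.55] t 5.025 gap 55.0
```

```bash
python3 -m inch '[[-50,-3,-20,0,0,3,50],[-105,-6,-20,0,0,3,50],[-160,-9,-20,0,0,3,50],[-215,-12,-20,0,0,3,50],[-270,-15,-20,0,0,3,50],[-325,-18,-20,0,0,3,50],[-380,-20,-20,0,0,3,50],[-415,-22,-20,0,0,3,50]]'; python3 -m inch '[[-15,0,0,0,0,0,50],[-25,0,0,0,0,0,50],[-25,0,0,0,0,0,50],[-25,0,0,0,0,0,50]]'; python3 go.py 545.1 -225.6 60 79.5
python3 - <<'E'
from workcell import robot
import cv2
f=robot.camera("top")["frame"][:,:,::-1]
cv2.imwrite("pics/t1.png",cv2.resize(f[160:330,310:530],None,fx=3.5,fy=3.5,interpolation=cv2.INTER_CUBIC))
E
```

```text
time_s: 6.02
tool_pos: [547.3, -203.6, 121.0]
ee_rot: [-179.8, 0.0, 79.4]
force: [0.6, -0.2, -1.2]
finger_gap: 55.3
finger_force: 43.3
time_s: 6.52
tool_pos: [545.2, -223.3, 122.4]
ee_rot: [-180.0, -0.0, 79.6]
force: [-0.5, -0.1, -2.3]
finger_gap: 55.0
finger_force: 43.3
shift [-2.29  0.29 62.36] turn [-0.   -0.04  0.15] at [ 545.23 -223.34  122.37] [-1.800e+02 -4.000e-02  7.965e+01] F [-0.49 -0.11 -2.28] t 6.525 gap 55.0
```

View pics/t1.png

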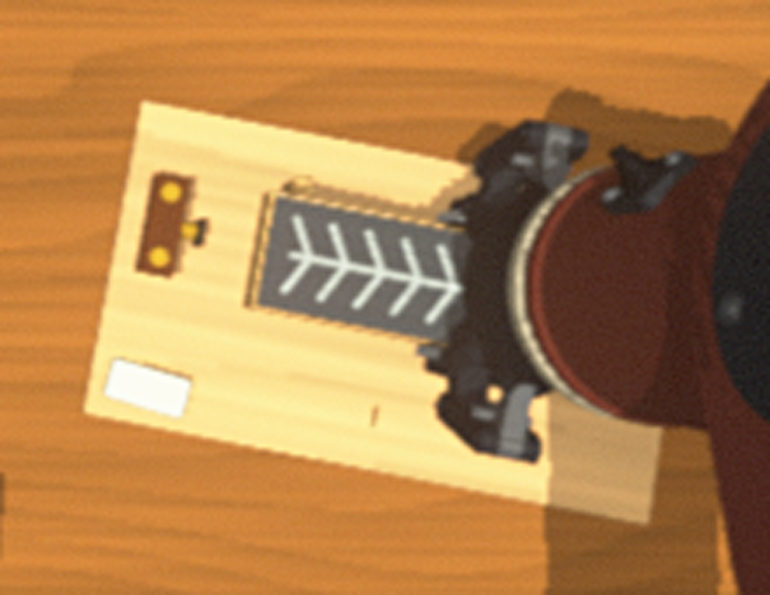

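Run:
```python
from h import *
b=np.array([532.8,-231.5]);t=np.radians(-10.5);R=np.array([[np.cos(t),-np.sin(t)],[np.sin(t),np.cos(t)]])
P=crop([(272,197),(258,306),(463,232),(415,335)],3.5,310,160,144.7);print(P,((P-b)@R).round(1))
```

```text
[[ 586.77037733 -136.79351011]
 [ 536.49973627 -129.90973467]
 [ 571.45460555 -225.08214557]
 [ 523.97282265 -201.94679716]] [[ 35.8 103. ]
 [-14.9 100.6]
 [ 36.8  13.4]
 [-14.1  27.4]]
```

```bash
python3 -m inch '[[-2.3,0.3,40,0,0,0.1,50],[-2.3,0.3,80,0,0,0.1,50],[-2.3,0.3,95,0,0,0.1,50],[-2.3,0.3,102,0,0,0.1,50],[-2.3,0.3,105,0,0,0.1,50],[-2.3,0.3,106,0,0,0.1,50],[-2.3,0.3,107,0,0,0.1,50],[-2.3,0.3,107,0,0,0.1,50]]'; python3 go.py 545.1 -225.6 15 79.5
```

```text
time_s: 7.58
tool_pos: [544.8, -227.5, 15.8]
ee_rot: [180.0, 0.0, 79.4]
force: [-0.4, 0.2, -1.1]
finger_gap: 55.1
finger_force: 43.3
shift [ 1.92 -0.1   0.83] turn [ 0.03  0.01 -0.08] at [ 544.85 -227.5    15.83] [1.7997e+02 1.0000e-02 7.9420e+01] F [-0.43  0.18 -1.15] t 7.575 gap 55.1
```

```bash
python3 -m inch '[[0,0,0.5,0,0,0,50],[0,0,1,0,0,0,50],[0,0,1,0,0,0,50]]'; python3 -m inch '[[0,0,0,0,0,0,57],[0,0,0,0,0,0,60],[0,0,0,0,0,0,63],[0,0,0,0,0,0,63]]';python3 go.py 545.1 -225.6 15 79.5
```

```text
time_s: 7.95
tool_pos: [544.7, -227.4, 14.7]
ee_rot: [180.0, 0.0, 79.4]
force: [-1.6, 0.6, 2.9]
finger_gap: 55.4
finger_force: 43.8
time_s: 8.45
tool_pos: [544.7, -227.3, 14.4]
ee_rot: [180.0, -0.0, 79.4]
force: [-0.2, 0.3, -0.3]
finger_gap: 63.0
finger_force: 0.0
shift [ 1.78  0.11 -0.61] turn [ 0.   -0.   -0.07] at [ 544.67 -227.33   14.39] [180.    -0.    79.43] F [-0.17  0.32 -0.33] t 8.45 gap 63.0
```

```bash
python3 -m inch '[[0,1.5,-0.8,0,0,0,63],[0,3,-0.8,0,0,0,63],[0,4.5,-0.8,0,0,0,63],[0,6,-0.8,0,0,0,63],[0,7.5,-0.8,0,0,0,63],[0,9,-0.8,0,0,0,63],[0,10,-0.8,0,0,0,63],[0,10.5,-0.8,0,0,0,63]]'; python3 -m inch '[[0,0.3,0,0,0,0,63],[0,0.6,0,0,0,0,63],[0,0.9,0,0,0,0,63],[0,1.2,0,0,0,0,63]]'
python3 - <<'E'
from workcell import robot
import cv2
f=robot.camera("top")["frame"][:,:,::-1]
cv2.imwrite("pics/t2.png",cv2.resize(f[160:330,310:530],None,fx=3.5,fy=3.5,interpolation=cv2.INTER_CUBIC))
E
```

```text
time_s: 9.45
tool_pos: [555.1, -229.2, 15.2]
ee_rot: [180.0, -0.0, 79.4]
force: [-1.4, -0.6, -0.3]
finger_gap: 62.7
finger_force: 0.6
time_s: 9.95
tool_pos: [556.2, -229.5, 15.2]
ee_rot: [180.0, -0.0, 79.4]
force: [-1.2, -0.3, -1.5]
finger_gap: 62.9
finger_force: 0.4
```

View pics/t2.png

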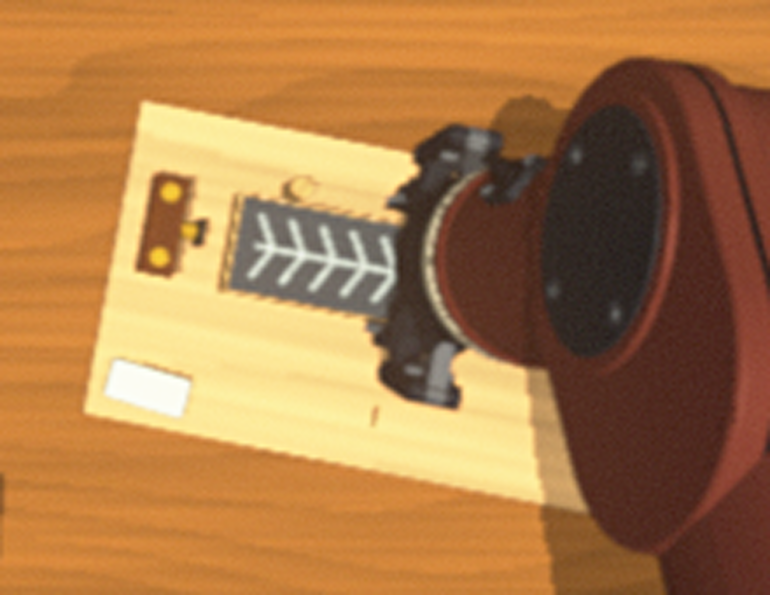

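```bash
for i in 1 2 3; do python3 -m inch '[[0,0.2,0,0,0,0,63],[0,0.4,0,0,0,0,63],[0,0.6,0,0,0,0,63],[0,0.6,0,0,0,0,63]]' | grep -E "tool|force"; done
```

```text
tool_pos: [556.8, -229.6, 15.2]
force: [-1.1, -0.5, -0.3]
finger_force: 0.4
tool_pos: [557.4, -229.7, 15.2]
force: [-1.0, -0.2, -1.0]
finger_force: 0.4
tool_pos: [557.8, -229.8, 15.2]
force: [-1.6, 0.8, -0.2]
finger_force: 0.8
```

```bash
python3 -m inch '[[0,0.2,0,0,0,0,63],[0,0.4,0,0,0,0,63],[0,0.4,0,0,0,0,63]]'
```

```text
time_s: 11.88
tool_pos: [557.9, -229.8, 15.2]
ee_rot: [-179.9, 0.0, 79.4]
force: [-5.6, -0.8, 3.8]
finger_gap: 62.9
finger_force: 2.5
```

```bash
python3 -m inch '[[0,0.2,0,0,0,0,63],[0,0.4,0,0,0,0,63],[0,0.4,0,0,0,0,63]]'
```

```text
time_s: 12.25
tool_pos: [557.9, -229.8, 15.1]
ee_rot: [-179.9, -0.0, 79.4]
force: [-6.7, 0.8, 5.0]
finger_gap: 62.9
finger_force: 3.4
```

```bash
python3 -m inch '[[0,-1,0,0,0,0,63],[0,-4,0,0,0,0,68],[0,-4,-10,0,0,0,70],[0,-4,-40,0,0,0,70],[0,-4,-60,0,0,0,70],[0,-4,-60,0,0,0,70]]'
python3 - <<'E'
from h import *
from go import go
b=np.array([532.8,-231.5]);t=np.radians(-10.5);R=np.array([[np.cos(t),-np.sin(t)],[np.sin(t),np.cos(t)]])
P=crop([(242,199),(230,290)],3.5,310,160,37);print(((P-b)@R).round(1))
p=b+R@[21,-94]
go(*p,75,79.5); go(*p,18,79.5)
E
```

```text
time_s: 13.0
tool_pos: [556.2, -229.8, 77.5]
ee_rot: [179.8, 0.1, 79.4]
force: [-0.4, -0.5, 0.2]
finger_gap: 69.7
finger_force: 0.0
[[42.7 98.3]
 [-7.3 96. ]]
shift [-99.97  -1.56   2.56] turn [ 0.22  0.06 -0.08] at [ 556.2  -229.77   77.47] [1.7978e+02 6.0000e-02 7.9420e+01] F [-0.43 -0.49  0.16] t 13.0 gap 69.7
shift [-99.91  -1.78  59.56] turn [ 0.22  0.06 -0.08] at [ 556.2  -229.77   77.47] [1.7978e+02 6.0000e-02 7.9420e+01] F [-0.43 -0.49  0.16] t 13.0 gap 69.7
```

```bash
python3 -m inch '[[-50,-1,0,0,0,0,30],[-100,-1.6,0,0,0,0,0],[-100,-1.6,0,0,0,0,0],[-100,-1.6,0,0,0,0,0],[-100,-1.6,30,0,0,0,0],[-100,-1.6,50,0,0,0,0],[-100,-1.6,59,0,0,0,0],[-100,-1.6,59,0,0,0,0]]' 20; python3 go.py 538.1 -330 18 79.5
python3 - <<'E'
from workcell import robot
import cv2
f=robot.camera("top")["frame"][:,:,::-1]
cv2.imwrite("pics/t3.png",cv2.resize(f[180:310,325:515],None,fx=4.2,fy=4.2,interpolation=cv2.INTER_CUBIC))
E
```

```text
time_s: 14.0
tool_pos: [534.7, -326.7, 15.7]
ee_rot: [-179.9, -0.0, 79.5]
force: [0.6, -0.1, 0.3]
finger_gap: -0.2
finger_force: 0.0
shift [-2.66  3.92 -2.3 ] turn [-0.06 -0.04 -0.04] at [ 534.74 -326.66   15.7 ] [-1.7994e+02 -4.0000e-02  7.9460e+01] F [ 0.62 -0.13  0.3 ] t 14.0 gap -0.2
```

View pics/t3.png

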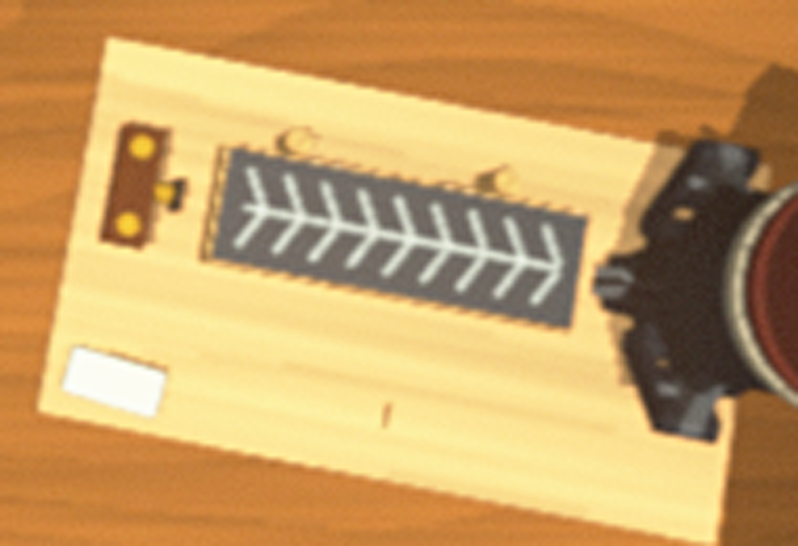

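Both dowels touch the block's upper long side, at about (300,140) and (500,180). The +y end at about (215,200) is about 14 mm from the button at (180,190). The closed fingers are at the other end, about 2 mm off the axis.

```bash
python3 -m inch '[[3,2,-2,0,0,0,0],[6,2,-2,0,0,0,0],[8,2,-2,0,0,0,0],[10,2,-2,0,0,0,0],[11,2,-2,0,0,0,0],[12,2,-2,0,0,0,0],[13,2,-2,0,0,0,0],[14,2,-2,0,0,0,0]]';python3 -m inch '[[0.8,0,0,0,0,0,0],[1.6,0,0,0,0,0,0],[2.4,0,0,0,0,0,0],[3.2,0,0,0,0,0,0],[4,0,0,0,0,0,0],[4,0,0,0,0,0,0]]'
```

```text
time_s: 15.05
tool_pos: [539.3, -314.1, 18.2]
ee_rot: [-180.0, 0.0, 79.4]
force: [-0.6, -1.0, -0.2]
finger_gap: -0.1
finger_force: 0.6
time_s: 15.8
tool_pos: [540.2, -309.7, 18.2]
ee_rot: [-180.0, -0.0, 79.4]
force: [-0.0, 0.4, 0.4]
finger_gap: 0.3
finger_force: 0.3
```

```bash
python3 -m inch '[[0.7,0,0,0,0,0,0],[1.4,0,0,0,0,0,0],[2.1,0,0,0,0,0,0],[2.8,0,0,0,0,0,0],[3.5,0,0,0,0,0,0],[4.2,0,0,0,0,0,0],[4.2,0,0,0,0,0,0]]'
```

```text
time_s: 16.68
tool_pos: [541.0, -305.6, 18.2]
ee_rot: [-180.0, -0.0, 79.4]
force: [-0.3, -0.6, -0.1]
finger_gap: -0.2
finger_force: 0.2
```

Run:
```python
from workcell import robot
import cv2
f=robot.camera("top")["frame"][:,:,::-1]
cv2.imwrite("pics/t4.png",cv2.resize(f[195:275,335:465],None,fx=6,fy=6,interpolation=cv2.INTER_CUBIC))
```

```text
(no output)
```

View pics/t4.png

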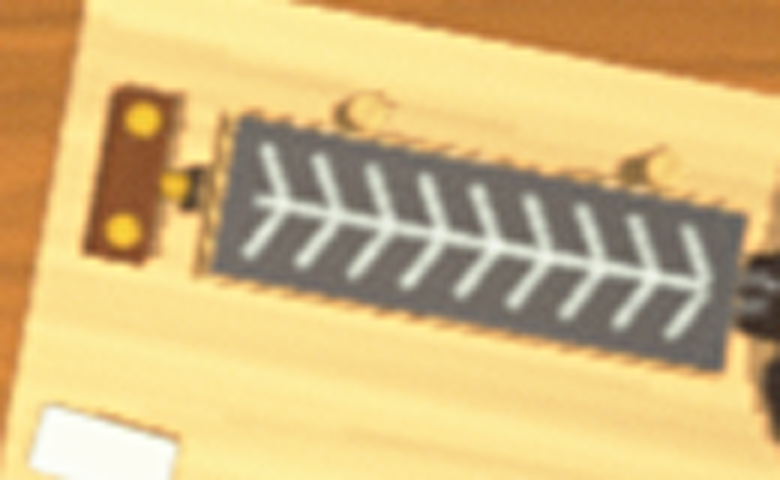

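The block's end at about (212,195) now nearly touches the button at about (195,185), and both dowels still bear on the long side. I'll continue in small steps.

```bash
python3 -m inch '[[0.4,0,0,0,0,0,0],[0.8,0,0,0,0,0,0],[1.2,0,0,0,0,0,0],[1.2,0,0,0,0,0,0]]'
```

```text
time_s: 17.23
tool_pos: [541.1, -304.6, 18.3]
ee_rot: [180.0, -0.0, 79.4]
force: [-0.4, -0.8, -0.3]
finger_gap: -0.1
finger_force: 0.5
```

```bash
python3 -m inch '[[0.4,0,0,0,0,0,0],[0.8,0,0,0,0,0,0],[0.8,0,0,0,0,0,0]]'
```

```text
time_s: 17.6
tool_pos: [541.3, -303.9, 18.3]
ee_rot: [180.0, 0.0, 79.4]
force: [-1.1, -0.5, -0.6]
finger_gap: 0.3
finger_force: 0.5
```

```bash
python3 -m inch '[[0.3,0,0,0,0,0,0],[0.6,0,0,0,0,0,0],[0.6,0,0,0,0,0,0]]'
```

```text
time_s: 17.98
tool_pos: [541.4, -303.3, 18.2]
ee_rot: [180.0, -0.0, 79.4]
force: [-0.5, -0.8, 1.7]
finger_gap: -0.1
finger_force: 0.7
```

```bash
python3 -m inch '[[0.3,0,0,0,0,0,0],[0.5,0,0,0,0,0,0],[0.5,0,0,0,0,0,0]]'
```

```text
time_s: 18.35
tool_pos: [541.5, -302.7, 18.2]
ee_rot: [180.0, -0.0, 79.4]
force: [0.5, -1.6, 0.2]
finger_gap: 0.1
finger_force: 0.8
```

```bash
python3 -m inch '[[0.2,0,0,0,0,0,0],[0.4,0,0,0,0,0,0],[0.4,0,0,0,0,0,0]]'
```

```text
time_s: 18.73
tool_pos: [541.5, -302.4, 18.2]
ee_rot: [180.0, 0.0, 79.4]
force: [-0.5, -2.7, 1.5]
finger_gap: -0.3
finger_force: 0.9
```

```bash
python3 -m inch '[[0.2,0,0,0,0,0,0],[0.4,0,0,0,0,0,0],[0.4,0,0,0,0,0,0]]'
```

```text
time_s: 19.1
tool_pos: [541.6, -302.0, 18.2]
ee_rot: [180.0, -0.0, 79.4]
force: [-0.9, -2.1, 1.6]
finger_gap: -0.1
finger_force: 0.9
```

```bash
python3 -m inch '[[0.2,0,0,0,0,0,0],[0.4,0,0,0,0,0,0],[0.4,0,0,0,0,0,0]]'
```

```text
time_s: 19.48
tool_pos: [541.7, -301.6, 18.2]
ee_rot: [-180.0, 0.0, 79.4]
force: [-1.4, -2.6, 1.5]
finger_gap: -0.1
finger_force: 1.0
```

```bash
python3 -m inch '[[0.2,0,0,0,0,0,0],[0.4,0,0,0,0,0,0],[0.4,0,0,0,0,0,0]]'
```

```text
time_s: 19.85
tool_pos: [541.7, -301.2, 18.2]
ee_rot: [180.0, 0.0, 79.4]
force: [-0.9, -1.8, 1.7]
finger_gap: 0.3
finger_force: 1.1
```

```bash
python3 -m inch '[[0.2,0,0,0,0,0,0],[0.4,0,0,0,0,0,0],[0.4,0,0,0,0,0,0]]'
```

```text
time_s: 20.23
tool_pos: [541.8, -300.8, 18.2]
ee_rot: [-180.0, 0.0, 79.4]
force: [-0.3, -1.8, 1.2]
finger_gap: -0.0
finger_force: 1.2
```

```bash
python3 -m inch '[[0.2,0,0,0,0,0,0],[0.4,0,0,0,0,0,0],[0.4,0,0,0,0,0,0]]'
python3 - <<'E'
from workcell import robot
import cv2
f=robot.camera("top")["frame"][:,:,::-1]
cv2.imwrite("pics/t5.png",cv2.resize(f[195:275,335:465],None,fx=6,fy=6,interpolation=cv2.INTER_CUBIC))
E
```

```text
time_s: 20.6
tool_pos: [541.9, -300.4, 18.3]
ee_rot: [180.0, -0.0, 79.4]
force: [0.3, -1.9, 1.4]
finger_gap: 0.1
finger_force: 1.3
```

View pics/t5.png

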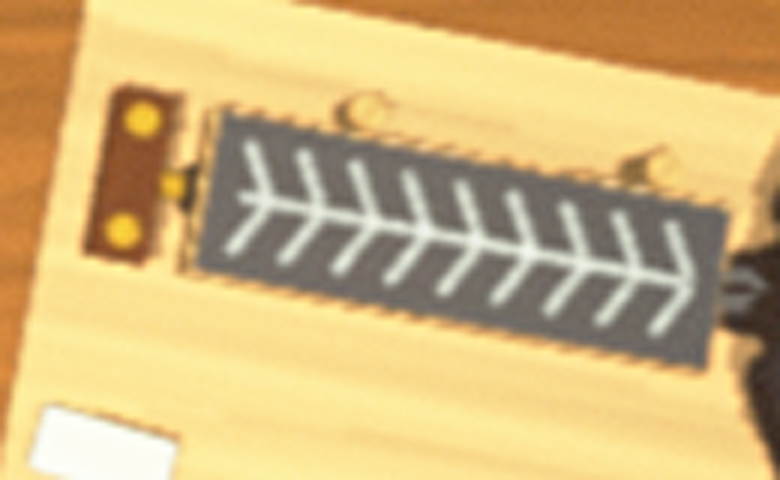

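The block's end at about (195,190) is right at the button, the stop hasn't moved, and both dowels still touch. I need the firm end of travel.

```bash
python3 -m inch '[[0.2,0,0,0,0,0,0],[0.4,0,0,0,0,0,0],[0.4,0,0,0,0,0,0]]'
```

```text
time_s: 21.02
tool_pos: [542.0, -300.0, 18.2]
ee_rot: [-180.0, -0.0, 79.4]
force: [0.4, -2.4, 2.3]
finger_gap: -0.3
finger_force: 1.3
```

```bash
python3 -m inch '[[0.2,0,0,0,0,0,0],[0.4,0,0,0,0,0,0],[0.4,0,0,0,0,0,0]]'
```

```text
time_s: 21.4
tool_pos: [542.1, -299.6, 18.3]
ee_rot: [180.0, 0.0, 79.4]
force: [-0.5, -2.9, 2.5]
finger_gap: 0.2
finger_force: 1.4
```

```bash
python3 -m inch '[[0.2,0,0,0,0,0,0],[0.4,0,0,0,0,0,0],[0.4,0,0,0,0,0,0]]'
```

```text
time_s: 21.78
tool_pos: [542.1, -299.4, 18.2]
ee_rot: [180.0, 0.0, 79.4]
force: [-0.8, -4.4, 2.3]
finger_gap: 0.1
finger_force: 2.0
```

```bash
python3 -m inch '[[0.2,0,0,0,0,0,0],[0.2,0,0,0,0,0,0],[0.2,0,0,0,0,0,0]]'
```

```text
time_s: 22.15
tool_pos: [542.1, -299.3, 18.2]
ee_rot: [-180.0, 0.0, 79.4]
force: [-0.9, -4.7, 1.9]
finger_gap: -0.2
finger_force: 2.6
```

```bash
python3 -m inch '[[0.15,0,0,0,0,0,0],[0.15,0,0,0,0,0,0],[0.15,0,0,0,0,0,0]]'
```

```text
time_s: 22.52
tool_pos: [542.1, -299.2, 18.2]
ee_rot: [180.0, 0.0, 79.4]
force: [-1.4, -4.5, 0.6]
finger_gap: -0.0
finger_force: 2.7
```

```bash
python3 -m inch '[[0.2,0,0,0,0,0,0],[0.3,0,0,0,0,0,0],[0.3,0,0,0,0,0,0]]'
```

```text
time_s: 22.9
tool_pos: [542.1, -299.2, 18.2]
ee_rot: [180.0, 0.0, 79.4]
force: [-1.3, -6.7, 1.3]
finger_gap: 0.1
finger_force: 3.0
```

```bash
python3 -m inch '[[-0.5,0,0,0,0,0,0],[-2,0,0,0,0,0,0],[-8,0,0,0,0,0,0],[-10,0,-20,0,0,0,0],[-10,0,-50,0,0,0,0],[-10,0,-50,0,0,0,0],[-10,0,-50,0,0,0,0]]'
python3 - <<'E'
import numpy as np
from go import go
b=np.array([532.8,-231.5]);t=np.radians(-10.5);R=np.array([[np.cos(t),-np.sin(t)],[np.sin(t),np.cos(t)]])
go(*(b+R@[-35,22]),18,79.5)
E
```

```text
time_s: 23.78
tool_pos: [540.4, -308.3, 68.7]
ee_rot: [180.0, 0.0, 79.4]
force: [-1.4, 0.1, -0.8]
finger_gap: -0.3
finger_force: 0.0
shift [ 96.08 -56.65  50.68] turn [ 0.02  0.   -0.08] at [ 540.43 -308.33   68.71] [179.98   0.    79.42] F [-1.38  0.06 -0.77] t 23.775 gap -0.3
```

```bash
python3 -m inch '[[48,-28,0,0,0,0,0],[96,-57,0,0,0,0,0],[96,-57,0,0,0,0,0],[96,-57,25,0,0,0,0],[96,-57,45,0,0,0,0],[96,-57,50,0,0,0,0],[96,-57,50,0,0,0,0],[96,-57,50,0,0,0,0]]'
```

```text
time_s: 24.78
tool_pos: [502.5, -203.9, 18.9]
ee_rot: [179.9, 0.0, 79.4]
force: [-0.4, 0.6, 0.5]
finger_gap: 0.0
finger_force: 0.0
```

```bash
python3 -m inch '[[0,2,0,0,0,0,0],[0,4,0,0,0,0,0],[0,5,0,0,0,0,0],[0,6,0,0,0,0,0],[0,7,0,0,0,0,0],[0,8,0,0,0,0,0],[0,8,0,0,0,0,0]]'
```

```text
time_s: 25.65
tool_pos: [509.9, -205.0, 18.2]
ee_rot: [180.0, -0.0, 79.4]
force: [-0.4, -0.1, -0.3]
finger_gap: -0.2
finger_force: 0.0
```

```bash
python3 -m inch '[[0,0.6,0,0,0,0,0],[0,1.2,0,0,0,0,0],[0,1.8,0,0,0,0,0],[0,2.4,0,0,0,0,0],[0,3,0,0,0,0,0],[0,3,0,0,0,0,0]]'
```

```text
time_s: 26.4
tool_pos: [512.9, -205.6, 18.2]
ee_rot: [180.0, -0.0, 79.4]
force: [0.2, 0.4, 0.7]
finger_gap: -0.0
finger_force: 0.0
```

```bash
python3 -m inch '[[0,0.4,0,0,0,0,0],[0,0.8,0,0,0,0,0],[0,1.2,0,0,0,0,0],[0,1.2,0,0,0,0,0]]'
```

```text
time_s: 26.9
tool_pos: [514.0, -205.8, 18.2]
ee_rot: [-180.0, -0.0, 79.4]
force: [-0.1, -0.1, 0.0]
finger_gap: -0.1
finger_force: 0.0
```

```bash
python3 -m inch '[[0,0.4,0,0,0,0,0],[0,0.8,0,0,0,0,0],[0,0.8,0,0,0,0,0]]'
```

```text
time_s: 27.28
tool_pos: [514.8, -206.0, 18.2]
ee_rot: [180.0, -0.0, 79.4]
force: [-0.0, 0.1, 0.1]
finger_gap: -0.3
finger_force: 0.0
```

```bash
python3 -m inch '[[0,0.4,0,0,0,0,0],[0,0.8,0,0,0,0,0],[0,0.8,0,0,0,0,0]]'
```

```text
time_s: 27.65
tool_pos: [515.6, -206.1, 18.2]
ee_rot: [-180.0, -0.0, 79.4]
force: [0.3, 0.1, 0.3]
finger_gap: 0.3
finger_force: 0.0
```

```bash
python3 -m inch '[[0,0.4,0,0,0,0,0],[0,0.8,0,0,0,0,0],[0,0.8,0,0,0,0,0]]'
```

```text
time_s: 28.02
tool_pos: [516.2, -206.2, 18.2]
ee_rot: [-180.0, -0.0, 79.4]
force: [-0.5, 0.3, 0.5]
finger_gap: 0.0
finger_force: 0.4
```

```bash
python3 -m inch '[[0,0.4,0,0,0,0,0],[0,0.8,0,0,0,0,0],[0,0.8,0,0,0,0,0]]'
```

```text
time_s: 28.4
tool_pos: [516.4, -206.3, 18.1]
ee_rot: [-179.9, 0.0, 79.4]
force: [-5.6, 0.9, 4.0]
finger_gap: -0.0
finger_force: 2.7
```

```bash
python3 -m inch '[[0,-0.5,0,0,0,0,0],[0,-3,0,0,0,0,0],[0,-10,0,0,0,0,0],[0,-15,-20,0,0,0,0],[0,-15,-60,0,0,0,0],[0,-50,-110,0,0,0,0],[0,-50,-110,0,0,0,0],[0,-50,-110,0,0,0,0]]'; python3 -m inch '[[-60,0,-20,0,0,0,0],[-120,0,-20,0,0,0,0],[-180,0,-20,0,0,0,0],[-230,0,-20,0,0,0,0],[-230,0,-20,0,0,0,0],[-230,0,-20,0,0,0,0]]'
python3 - <<'E'
from workcell import robot
import cv2,numpy as np
f=robot.camera("top")["frame"][:,:,::-1]; cv2.imwrite("pics/fin.png",f)
a=cv2.imread("pics/top0.png"); g=lambda i:cv2.cvtColor(i,cv2.COLOR_BGR2GRAY)
for n,(x0,y0,x1,y1) in dict(stop=(345,203,372,242),button=(362,218,372,232),dowel_b=(388,206,406,219),dowel_a=(436,216,452,227),eraser=(336,260,368,282),small=(150,255,198,302),jar=(255,110,300,155)).items():
    print(n,np.abs(g(f)[y0:y1,x0:x1].astype(int)-g(a)[y0:y1,x0:x1]).mean().round(1))
# block plate: dark grey, low saturation
h=cv2.cvtColor(f,cv2.COLOR_BGR2HSV)[200:262,362:462]; m=((h[...,1]<60)&(h[...,2]<235)).astype(np.uint8)
n,l,s,c=cv2.connectedComponentsWithStats(cv2.morphologyEx(m,cv2.MORPH_CLOSE,np.ones((3,3),np.uint8)))
i=1+np.argmax(s[1:,4]); r=cv2.minAreaRect(np.argwhere(l==i)[:,::-1].astype(np.float32)); print(r)
from h import *
q=cv2.boxPoints(r)+[362,200]; b=np.array([532.8,-231.5]);t=np.radians(-10.5);R=np.array([[np.cos(t),-np.sin(t)],[np.sin(t),np.cos(t)]])
P=(np.array([px(u,v,37) for u,v in q])-b)@R; print(P.round(1),P.mean(0))
E
```

```text
time_s: 29.4
tool_pos: [468.1, -197.5, 129.2]
ee_rot: [179.9, 0.1, 79.4]
force: [-1.1, -0.3, -0.8]
finger_gap: 0.1
finger_force: 0.0
time_s: 30.15
tool_pos: [426.0, -422.3, 146.9]
ee_rot: [-179.9, -0.1, 79.5]
force: [0.8, 0.7, -0.8]
finger_gap: -0.3
finger_force: 0.0
stop 14.3
button 42.8
dowel_b 10.4
dowel_a 4.5
eraser 1.4
small 2.3
jar 2.3
((49.332786560058594, 34.50281524658203), (85.7339096069336, 25.735679626464844), 10.922805786132812)
[[ -4.  113.1]
 [ 45.3 112.6]
 [ 45.6 -50.9]
 [ -3.5 -49.3]] [20.8529105  31.38903222]
```

Run:
```python
import cv2,numpy as np
a=cv2.imread("pics/top0.png",0).astype(int);f=cv2.imread("pics/fin.png",0).astype(int)
d=np.abs(a-f)
print(d[205:243:2,344:376:1])
```

```text
[[  1   0   0   2   1   3   1   1   1   0   1   1   2   1   5   3   2   4
    3   2   0   2   2   3   2   1   3   3   4   0   1   2]
 [  3   1   5   2   3   1   2   3   0   2   2   3   4   1   0   1   2   1
    1   1   1   2   2   2   1   1   2   1   1   1   2   1]
 [  3   1   5   1   5   4   4   2   2   4   1   0   1   1   4   2   1   1
    2   3   3   3   4   2   2   1   3   1   1   2   1   4]
 [  5   2   1   1   3   0   1   3   0   0   2   4   7   4   2   1   0   5
    0   4   2   0   3   3   3   4   2   3   2   4   4   4]
 [  2   3   3   0   2   3   1   4   1   2   2   2   3   4   1   1   0   3
    4   0   1   2   6   1  26  65  55  66  85  77  45  24]
 [  1   1   2   1   3   1   0   1   2   0   1   4   1   0   1   1   0   2
    1   5   0   4   4   2  44  65  68  91 116 119 114 116]
 [  1   1   2   0   3   1   2   1   1   0   4   1   2   4   2   0   2   1
    1   1   1   4   1  24  55  26  42  88 102 105 106  96]
 [  0   5   2   3   2   2   4   2   2   2   3   2   3   1   1   0   1   1
    1   1   3   4   1  37  73  52  66 107 113 111  99  50]
 [  2   4   2   0   2   3   3   1   
[... 727 characters left out ...]
4  76 106 111 108 107 114 108  64]
 [  2   1   2   1   4   1   3   0   5   4   0   4   1   2   4   3   3   2
    7   3  18  56  56  70 101 114 112 111 112  92  37   1]
 [  2   1   2   1   4   2   1   1   3   1   2   2   0   1   1   3   2   1
    6   0  37  75  44  63 107 116 114 108  66  19  22  62]
 [  2   1   2   0   0   4   1   5   1   0   2   2   3   2   2   1   3   2
    5   7  43  81  82  96 112 115 116 111  95  85  99 115]
 [  0   2   0   3   0   2   1   1   3   0   3   6   2   3   1   3   0   5
    2  17  54  44  49  78  97 104 109 111 112 109 112 111]
 [  3   1   1   2   3   2   3   1   0   1   1   1   2   2   1   0   2   3
    1   1   8   7  20  37  42  43  44  39  46  61  77  89]]
```

```bash
python3 -c "
from workcell import robot
print(robot.hand_in())"
```

```text
the job is handed in; nothing more can be done
None
```

The long block lies relief face up on the board, against both dowels, with its end pressing the stop's button in; I let go and handed the job in at about 30 s. Peak pushes were 6.7 N on the dowels and 6.7 N on the stop; a last image check showed the stop, eraser, small block and jar unmoved.

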